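# Lock a ukulele hanger into a rail slot

## Task

Take the beech ukulele hanger out of its wooden storage block and lock it into the mounting rail: feel for the slot, drop its T-foot through, push down against the spring, twist a quarter turn either way and let go so that it springs up home by itself, and it stands upright, crosswise, captive and released. Be gentle: never press or force the hanger hard against the rail (stay under about 25 N), and leave the other things on the desk where they are.

Things in the scene. Friction and masses are not known exactly. Their poses are not given: they have to be found in the camera images.
- hanger_mid (a point): Middle of the loose hanger (about 110 g): beech block 34 mm (x) by 22 mm (y), 44 mm tall, on a beech collar 40 mm across, 4 mm thick. The point is 24 mm above the collar's underside; z up. Grip the two y faces, 22 mm apart, from above. It starts upright in the storage block, collar on its top.
- hanger: The whole hanger; origin at the centre of the collar's underside, 24 mm below hanger_mid, same axes. A two-pronged steel yoke sticks out to x = +60 mm, 24 mm up (prongs 36 mm apart, 6 mm thick, ends rising to 33 mm). Below the collar a round steel stem, 7 mm thick and 17 mm long, ends in the T-foot.
- hanger_foot (a point): Centre of the underside of the hanger's T-foot, 46 mm straight below hanger_mid, same axes. The foot is a steel bar 24 mm long (x), 8 mm wide (y), 5 mm thick.
- stand: The fixed dark wood storage block, 80 x 64 x 34 mm; origin at the centre of its underside, z up. A 31 x 15 mm hole in its middle takes the T-foot, long side along x; the hanger stands in it with the same yaw.
- rail: The fixed aluminium rail on the desk, 74 mm wide (y), 30 mm tall, running from x = -65 to +135 mm; origin on the desk straight below station, z up. A steel hook, up to 85 mm above the desk, is already mounted on it at x = +108 mm. On it lies the slotted steel plate told of at station.
- station (a point): Fixed to the rail, 34 mm above the desk, at the level of the plate's top; axes as the rail's. The steel plate, 52 (x) by 70 mm, has a sharp-edged slot 32 mm along x, 10 mm wide, centred here along x. Along y the plate FLOATS: it sits anywhere within 8 mm either side (10 N shifts it), not measured: find the slot by light touches 1.5 mm apart, or by looking.
- turn_level (a point): 13 mm straight below station, same axes. Under the slot, a 38 x 30 mm chamber (moving with the plate) has a flat sprung strip: the foot's underside meets it 7.5 mm below the plate's top, 6 N starts it, then 0.6 N per mm (damped), hard stop at 17.5 mm. The foot can turn only with its underside at least 10.5 mm down; this level is comfortable.
- locked_level (a point): 8 mm straight below station, same axes: where the foot's underside rests when locked. When the foot, turned crosswise (hanger x along rail y), is let go, the strip lifts it into a cross pocket under the plate, 13 mm wide along rail x, mid-slot. Off the pocket it stays 10.5 mm down: shift it along the slot (feel its ends for the middle; readings can be 3 mm out).
- metronome: Leave alone: red plastic metronome, 75 x 85 mm foot, about 146 mm tall; origin at its underside
- dish: Leave alone: small round glass dish, 72 mm across, 24 mm tall, near the rail; origin at its underside
- harmonica: Leave alone: harmonica, 28 x 100 x 20 mm; origin at its underside
- capo: Leave alone: small black capo, about 60 x 40 x 12 mm, near the storage block; origin at its underside
- tuner: Leave alone: black clip tuner, 50 x 70 x 18 mm; origin at its underside
Things that resemble listed ones, but are neither listed nor needed, are in the scene too. Leave any yellow look-alike of the hanger alone. Several things have the shape of the rail; the one meant has the colours described above.

How it is judged:
By the outcome, as a careful person would: the job done as asked, in the order asked, and still so for the second after the job is handed in, with the robot touching nothing.
It also fails if it takes over 72 s, if anything falls off the work surface, if the arm or the gripper's body presses on something with over 40 N, if the wrist force passes 120 N, or if a joint passes its speed limit or range.

## Robot

A 6-joint arm with a two-finger parallel gripper is mounted at the origin on the work surface. World frame = base frame: x ahead of the robot, y to its left, z up, the work surface at z = 0. Lengths are in m, angles in rad, forces in N, time in s.
With the tool pointing down it reaches from about 0.25 to 0.8 m from the base axis. Payload 8.5 kg.
Tool frame: the origin (TCP) lies at the very end of the fingers, on their centre line; the grasp point (between the pads) lies manip.grip_point_offset behind it (manip.grip_point_offset is the distance from the TCP to the grasp point, in m); z points along the fingers, x is the direction in which the jaws open and shut, and the axes are right-handed (so a half turn about z gives the same grasp; the last joint's range is limited). The gripper opens to 85 mm and grips with 20 to 120 N. Pads are 22 mm wide; open, the fingers measure 114 mm over their backs; the gripper's body (76 mm by 85 mm) begins 54 mm behind the grasp point. The pads swing forward as they close: fully open they stand 13 mm farther back than shut.
Start: joints at [-1.286, 0.238, -0.013, 1.319, 0, 1.571], TCP at [0.147, -0.504, 0.231] pointing down, gripper open.
Joint ranges: [-2.66, 2.66], [-1.03, 1.9], [-1.14, 1.46], [-1.82, 2.27], [-1.45, 1.34], [-3.14, 3.14]. Speed limits (rad/s): [2.22, 2.22, 2.79, 3.14, 3.14, 3.14].

## Interface

Orientations are given as a unit quaternion [w, x, y, z].
In Python, from rig import manip, optics gives the robot as it stands.
- The arm moves only by the shell command python3 -m inch 'ROWS' [OPENING] [FORCE]. ROWS is JSON, a list of rows, each a list of 2 entries, a list of its own where there are three numbers: the shift along the tool's x, y, z in m, then the turn about the tool's z in rad. In form: [[[tx, ty, tz], twist], ...]. A call has 1 to 10 rows; each row shifts and turns the commanded pose from where the row before left it, along the tool's axes as they then stand; what a row does not reach is not made up. A row lasts 1/10 s, in which the tool goes at most 50 mm and 8.59 degrees, less where a joint would pass 70% of its speed; a pose out of reach is approached as far as the arm can. A call is refused whole if a number of a shift passes 0.05 or a number of a turn 0.15, either way. A call with a gripper value outside its range is refused whole. OPENING is the opening, from -1 (shut) to 1 (fully open), so that 0 is half open, set as the call begins (- or left out, the last holds). The fingers move at their own pace and stop on an object; FORCE is the grip in N (left out, the last holds). Time passes only in rows, so rows that do not move let the fingers close. It gives the time, the measured TCP pose, the force and the opening at its end, in the units of the state.
- manip.get_state(): the state, without advancing time (a new reading comes with each control period).
- optics.camera(name): name is "side" or "top" or "wrist"; returns a dict with "color" (400x640x3 uint8, blue, green, red), "z_map" (400x640 float32, m along the optical axis (not along the pixel's ray), 0 where there is no reading), "K" (3x3 intrinsics, pixels), "cam_to_world" (4x4, takes a point from camera to world coordinates). Camera axes: x right, y down, z forward; pixel columns grow to the right and rows downward; lengths in m; the calibration is good to about 2 mm. A picture is of the moment at which its call begins.
- manip.finish_job(): hands the job in, once; it reports no verdict.
The state is a dict: "clock": time; "joint_positions": joint angles; "qd": joint speeds; "effort": joint torques, N m; "ee_pos": TCP position; "tcp_rot": TCP orientation; "force": force on the tool from outside, world axes, zero at the start; "wrist_torque": the same for the moment, N m; "opening": finger opening in m.
Only numpy, scipy, OpenCV 4.12 (cv2) and the standard library are available. Lean on these libraries where they do the work, as an engineer would, in place of code of your own. Each camera call takes 0.05 s, during which the arm holds its last target.

## Working session

There is one attempt and no reset: what is moved stays moved. The work goes in short steps, Python scripts to look and compute and a shell command to move; the robot and the scene stay as the last step left them, time stands still between calls to the robot, and variables do not carry over. Pictures are saved under pics/ and viewed, and the job is handed in when it is done.

```bash
ls; mkdir -p pics; python3 - <<'E'
from rig import manip, optics
import cv2,numpy as np
print(manip.get_state()); print(manip.grip_point_offset)
for n in ["top","side","wrist"]:
    c=optics.camera(n); cv2.imwrite(f"pics/{n}0.png",c["color"]); np.savez(f"/tmp/{n}0.npz",**c)
    print(n,c["K"].round(1).tolist(),c["cam_to_world"].round(3).tolist())
E
```

```text
pics
{'clock': 0.0, 'joint_positions': array([-1.28600187e+00,  2.38777064e-01, -1.42589958e-02,  1.31920960e+00,
        9.59669483e-06,  1.57079132e+00]), 'qd': array([-0.00155559,  0.00079751,  0.00147579, -0.00085659, -0.0008085 ,
        0.00117795]), 'effort': array([ 3.37456268e-04, -5.38775289e+01,  3.46439302e+01,  1.81239482e-02,
       -2.69442921e-05,  8.71542795e-06]), 'ee_pos': array([ 0.14738813, -0.50344607,  0.23067774]), 'tcp_rot': array([-4.38351022e-04,  8.00301292e-01, -5.99597629e-01, -5.77071865e-04]), 'force': array([-0.21901287,  0.68372129,  0.20699287]), 'wrist_torque': array([ 0.04659378,  0.0235278 , -0.0003374 ]), 'opening': 0.08522260137167248}
0.0187
top [[484.4, 0.0, 321.2], [0.0, 484.4, 207.7], [0.0, 0.0, 1.0]] [[-0.011, -0.991, 0.132, 0.459], [-1.0, 0.012, 0.003, -0.036], [-0.005, -0.132, -0.991, 1.121], [0.0, 0.0, 0.0, 1.0]]
side [[367.1, 0.0, 320.9], [0.0, 367.1, 196.3], [0.0, 0.0, 1.0]] [[-0.743, -0.52, 0.422, 0.247], [-0.67, 0.56, -0.487, 0.379], [0.017, -0.645, -0.764, 0.743], [0.0, 0.0, 0.0, 1.0]]
wrist [[347.0, 0.0, 316.5], [0.0, 347.0, 199.6], [0.0, 0.0, 1.0]] [[0.279, -0.919, -0.278, 0.218], [-0.96, -0.268, -0.08, -0.483], [-0.001, 0.29, -0.957, 0.373], [0.0, 0.0, 0.0, 1.0]]
```

View pics/top0.png

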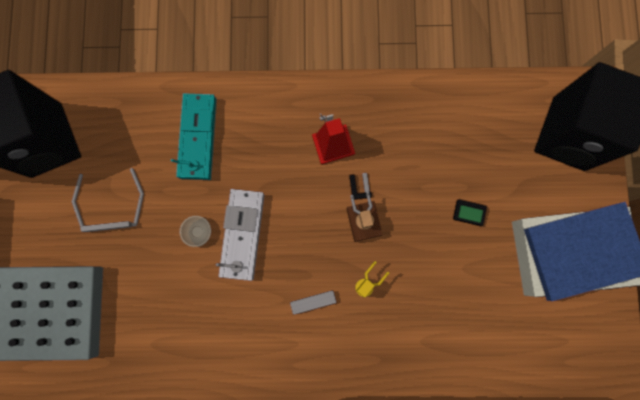

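View pics/side0.png

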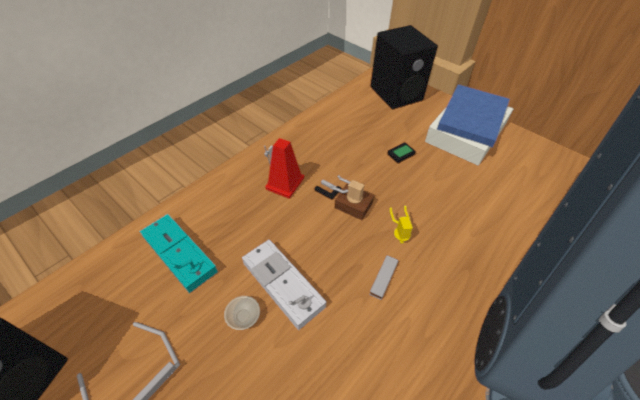

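View pics/wrist0.png

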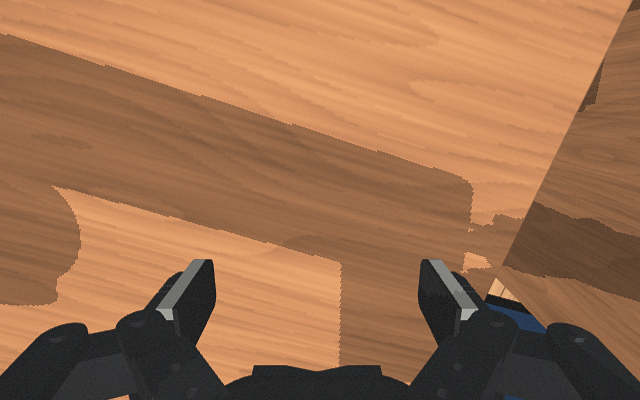

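The top view shows the aluminium rail near (241,235) with its plate at (243,218) and hook at (236,267). The hanger is in its block at (365,220), with its yoke pointing up the image. I'll zoom in and measure.

```bash
python3 - <<'E'
import cv2,numpy as np
c=np.load("/tmp/top0.npz")["color"]
a=cv2.resize(c[180:290,205:275],None,fx=5,fy=5,interpolation=cv2.INTER_CUBIC)
b=cv2.resize(c[165:275,325:405],None,fx=5,fy=5,interpolation=cv2.INTER_CUBIC)
cv2.imwrite("pics/zoomtop.png",np.hstack([a,b]))
c=np.load("/tmp/side0.npz")["color"]
a=cv2.resize(c[230:330,235:335],None,fx=4,fy=4,interpolation=cv2.INTER_CUBIC)
b=cv2.resize(c[160:260,300:400],None,fx=4,fy=4,interpolation=cv2.INTER_CUBIC)
cv2.imwrite("pics/zoomside.png",np.hstack([a,b]))
E
```

```text
(no output)
```

View pics/zoomtop.png

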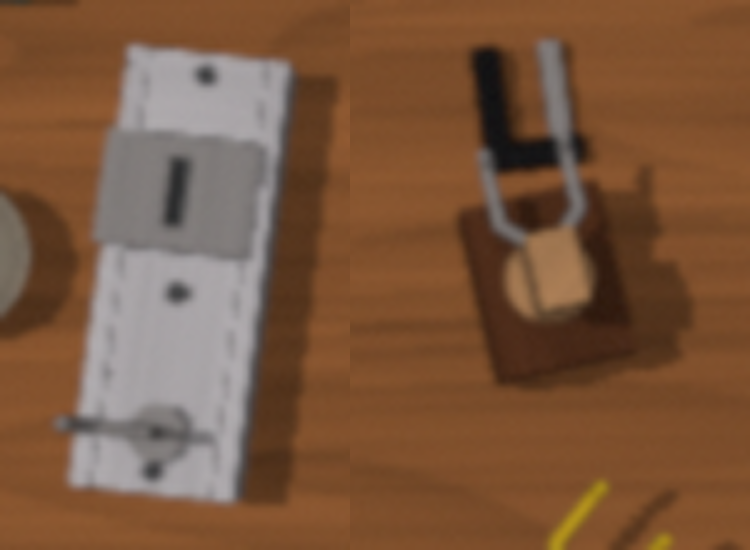

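View pics/zoomside.png

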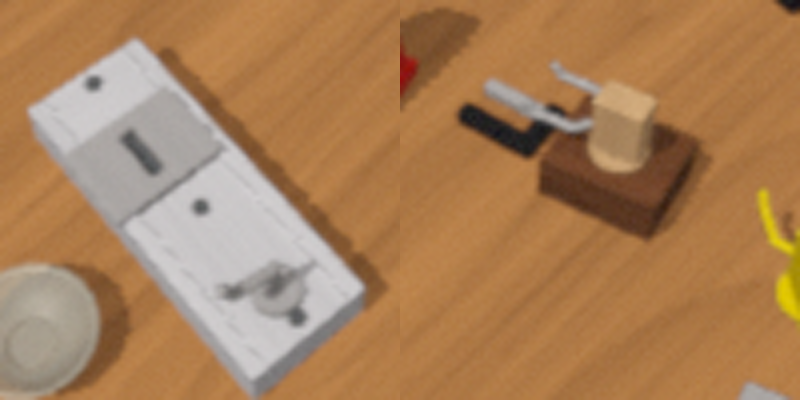

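```bash
cat > h.py <<'E'
import cv2,numpy as np
def load(n): 
    d=np.load(n); return {k:d[k] for k in d.files}
def ray(c,uv,z):
    uv=np.atleast_2d(np.array(uv,float)); K=c["K"];T=c["cam_to_world"]
    d=np.c_[(uv-[K[0,2],K[1,2]])/[K[0,0],K[1,1]],np.ones(len(uv))]@T[:3,:3].T
    o=T[:3,3]; return (o+d*((z-o[2])/d[:,2])[:,None])[:,:2]
def proj(c,P):
    T=c["cam_to_world"];p=(np.atleast_2d(P)-T[:3,3])@T[:3,:3];q=p@c["K"].T
    return q[:,:2]/q[:,2:]
def blob(mask,near):
    n,l,s,ce=cv2.connectedComponentsWithStats(mask.astype(np.uint8))
    i=1+np.argmin([np.hypot(*(ce[k]-near)) if s[k,4]>8 else 1e9 for k in range(1,n)])
    return (l==i).astype(np.uint8),ce[i],s[i,4]
def rect(c,m,z):
    cs,_=cv2.findContours(m,cv2.RETR_EXTERNAL,cv2.CHAIN_APPROX_NONE)
    p=max(cs,key=len)[:,0,:]; w=ray(c,p,z)
    r=cv2.minAreaRect((w*1000).astype(np.float32)); return r,p
E
python3 - <<'E'
from h import *
t=load("/tmp/top0.npz"); im=t["color"].astype(int); hsv=cv2.cvtColor(t["color"],cv2.COLOR_BGR2HSV)
for p in [(240,210),(240,240),(228,220),(243,213),(365,214),(355,225),(370,205),(352,233),(260,230)]:
    print(p,im[p[1],p[0]],hsv[p[1],p[0]])
roi=np.zeros(im.shape[:2],bool); roi[180:290,212:272]=1
rail=(hsv[...,1]<45)&(im.max(2)>120)&roi
m,ce,a=blob(rail,(240,235));m=cv2.morphologyEx(m,cv2.MORPH_CLOSE,np.ones((5,5)));print("rail",ce,a,rect(t,m,.03)[0])
slot=(im.max(2)<105)&roi
s,ce,a=blob(slot,(240,218));print("slot",ce,a,ray(t,ce,.034),rect(t,s,.034)[0])
roi[:]=0; roi[200:245,340:390]=1
w=(hsv[...,2]>140)&(hsv[...,1]>60)&roi
m,ce,a=blob(w,(368,214));print("wood",ce,a); print(rect(t,m,.082)[0])
z=t["z_map"]; print(z[205:232:3,355:378:3].round(3))
E
```

```text
(240, 210) [115 116 121] [  5  13 121]
(240, 240) [115 113 116] [160   7 116]
(228, 220) [119 122 126] [ 13  14 126]
(243, 213) [100 102 105] [ 12  12 105]
(365, 214) [ 78 117 158] [ 15 129 158]
(355, 225) [27 46 79] [ 11 168  79]
(370, 205) [111 113 119] [  8  17 119]
(352, 233) [27 48 81] [ 12 170  81]
(260, 230) [41 57 82] [ 12 128  82]
rail [240.57695195 233.78903904] 2664 ((547.1981201171875, 151.24105834960938), (77.29332733154297, 199.31069946289062), 83.04051971435547)
slot [239.82352941 218.07352941] 68 [[0.58216628 0.1510616 ]] ((582.3804931640625, 150.82249450683594), (10.575655937194824, 32.568115234375), 82.54641723632812)
wood [366.015625 218.21875 ] 128
((573.3678588867188, -129.76695251464844), (30.626739501953125, 19.67996597290039), 11.205045700073242)
[[0.    1.096 1.098 1.094 1.095 1.064 1.095 1.131]
 [1.07  1.096 1.095 1.09  1.093 1.07  1.096 1.093]
 [1.071 1.065 1.091 1.046 1.044 1.095 1.096 1.094]
 [1.093 1.092 1.047 1.044 1.044 1.042 1.09  1.093]
 [1.093 1.087 1.047 1.044 1.047 1.047 1.096 1.089]
 [1.093 1.087 1.059 1.046 1.043 1.044 1.088 1.092]
 [1.089 1.088 1.076 1.042 1.042 1.043 1.084 1.095]
 [1.087 1.088 1.085 1.041 1.045 1.068 1.088 1.092]
 [1.088 1.088 1.091 1.087 1.084 1.085 1.086 1.088]]
```

```bash
python3 -m inch '[[[0,0,0],-0.15],[[0,0,0],-0.15],[[0,0,0],-0.15],[[0,0,0],-0.15],[[0,0,0],-0.15],[[0,0,0],-0.15],[[0,0,0],-0.15],[[0,0,0],-0.15],[[0,0,0],-0.15],[[0,0,0],-0.15]]'
python3 - <<'E'
from rig import manip
print(manip.get_state()["joint_positions"].round(3))
from h import *
t=load("/tmp/top0.npz"); im=t["color"].astype(int); hsv=cv2.cvtColor(t["color"],cv2.COLOR_BGR2HSV)
roi=np.zeros(im.shape[:2],bool); roi[195:250,340:395]=1
w=(hsv[...,2]<92)&(hsv[...,2]>35)&(hsv[...,1]>150)&roi
w|=(hsv[...,2]>135)&(hsv[...,1]>60)&roi
m,ce,a=blob(w,(366,220));print("stand",ce,a,rect(t,m,.034)[0]); cv2.imwrite("pics/standmask.png",cv2.resize(m[165:275,325:405]*255,None,fx=5,fy=5))
E
```

```text
clock: 1.15
ee_pos: [0.1474, -0.5036, 0.231]
tcp_rot: [-0.0, 0.994, 0.11, -0.0]
force: [0.9, 0.2, 0.3]
opening: 0.0852
[-1.286  0.238 -0.014  1.319 -0.     0.065]
stand [366.07913669 218.13669065] 139 ((578.869140625, -134.08192443847656), (33.54727554321289, 21.387937545776367), 12.713711738586426)
```

View pics/standmask.png

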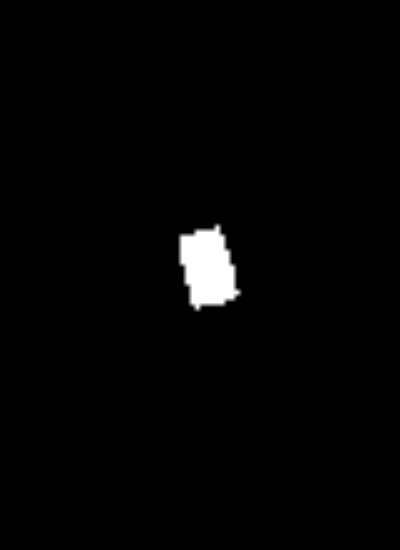

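```bash
python3 -m inch '[[[0,0,0],-0.15],[[0,0,0],-0.15],[[0,0,0],-0.15],[[0,0,0],-0.15],[[0,0,0],-0.15],[[0,0,0],-0.15],[[0,0,0],-0.15],[[0,0,0],-0.15],[[0,0,0],-0.15],[[0,0,0],-0.15]]' 0.3 40
python3 -m inch '[[[0.025,0.04,0],0],[[0.025,0.04,0],0],[[0.025,0.04,0],0],[[0.025,0.04,0],0],[[0.025,0.04,0],0],[[0.025,0.04,0],0],[[0.025,0.04,0],0],[[0.025,0.04,0],0],[[0.025,0.04,0],0],[[0.025,0.04,0],0]]'
```

```text
clock: 2.15
ee_pos: [0.1475, -0.5037, 0.231]
tcp_rot: [-0.0, 0.652, 0.758, 0.0]
force: [0.6, -0.6, 0.8]
opening: 0.0551
clock: 3.15
ee_pos: [0.5089, -0.1977, 0.2312]
tcp_rot: [-0.0, 0.655, 0.756, -0.0]
force: [0.1, -0.4, -0.1]
opening: 0.0557
```

```bash
python3 -m inch '[[[0.029,0.036,0],0],[[0.029,0.036,0],-0.05],[[0,0,0],0],[[0,0,0],0]]'
python3 - <<'E'
from rig import manip, optics
import cv2,numpy as np
c=optics.camera("wrist"); cv2.imwrite("pics/w1.png",c["color"]); np.savez("/tmp/w1.npz",**c)
print(manip.get_state()["ee_pos"],manip.get_state()["tcp_rot"], c["cam_to_world"].round(3))
E
```

```text
clock: 3.55
ee_pos: [0.571, -0.1305, 0.2305]
tcp_rot: [-0.001, 0.635, 0.773, -0.0]
force: [-0.4, -0.2, 0.0]
opening: 0.0557
[ 0.57040018 -0.13138897  0.23080871] [-5.39435005e-04  6.35394602e-01  7.72187340e-01 -3.47372266e-04] [[-0.193  0.941  0.28   0.499]
 [ 0.981  0.184  0.055 -0.145]
 [ 0.     0.285 -0.958  0.372]
 [ 0.     0.     0.     1.   ]]
```

View pics/w1.png

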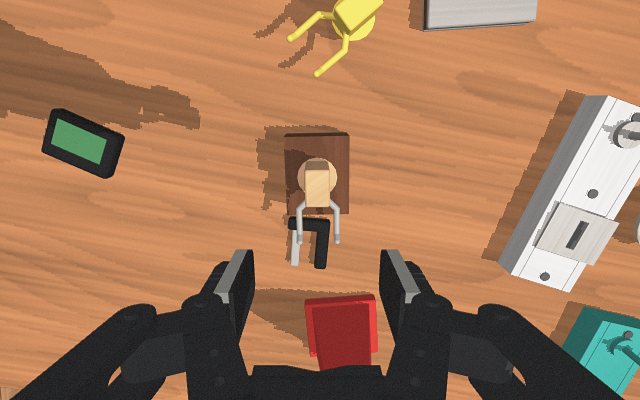

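The wrist view shows the hanger's block top near (317,188), aligned with the tool. The slot shows at (577,234).

```bash
python3 - <<'E'
from h import *
t=load("/tmp/w1.npz"); im=t["color"].astype(int); hsv=cv2.cvtColor(t["color"],cv2.COLOR_BGR2HSV)
c=t["color"]
cv2.imwrite("pics/w1z.png",np.hstack([cv2.resize(c[120:220,270:370],None,fx=4,fy=4,interpolation=cv2.INTER_CUBIC),cv2.resize(c[185:285,540:640],None,fx=4,fy=4,interpolation=cv2.INTER_CUBIC)]))
for p in [(317,190),(317,165),(303,180),(340,180),(577,234),(560,240)]: print(p,hsv[p[1],p[0]])
roi=np.zeros(im.shape[:2],bool); roi[150:215,285:350]=1
m,ce,a=blob((hsv[...,2]>205)&(hsv[...,1]>60)&roi,(317,188)); print("block",ce,a,ray(t,ce,.082),rect(t,m,.082)[0])
roi[:]=0; roi[210:260,550:610]=1
m,ce,a=blob((hsv[...,2]<110)&roi,(577,234)); print("slot",ce,a,ray(t,ce,.034),rect(t,m,.034)[0])
roi[:]=0; roi[125:218,270:355]=1
m,ce,a=blob((hsv[...,2]<125)&(hsv[...,1]>120)&roi,(317,200)); print("stand",ce,a,rect(t,m,.034)[0])
E
```

```text
(317, 190) [ 18  92 238]
(317, 165) [ 15 103 134]
(303, 180) [ 14 107 177]
(340, 180) [ 11 135 128]
(577, 234) [150   7  76]
(560, 240) [ 23  14 214]
block [319.51379638 186.00666032] 1051 [[ 0.5712583  -0.12766257]] ((569.2872314453125, -127.20824432373047), (39.900150299072266, 26.635971069335938), 11.092573165893555)
slot [576.77824268 234.64016736] 239 [[0.5828848  0.15031638]] ((583.179931640625, 150.27027893066406), (9.094465255737305, 30.852487564086914), 82.87551879882812)
stand [319.0979021  210.46853147] 143 ((608.52978515625, -121.933837890625), (6.484765529632568, 29.84905242919922), 11.092000961303711)
```

View pics/w1z.png

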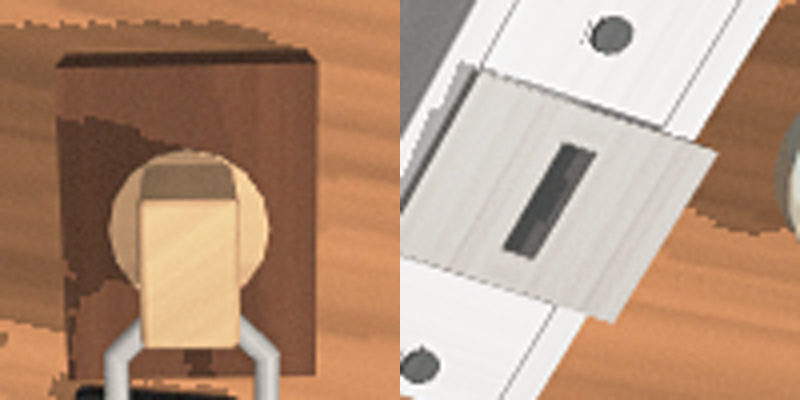

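```bash
python3 - <<'E'
from h import *
t=load("/tmp/w1.npz")
q=np.array([[140,198],[238,198],[236,348],[145,348]])/4+[270,120]
w=ray(t,q,.082)*1000; print(w, w.mean(0)); a=w.mean(0)/1000
p=np.array([.5704,-.13139]); psi=2*np.arctan2(.77219,.63539); X=np.array([np.cos(psi),np.sin(psi)]);Y=np.array([X[1],-X[0]])
d=a-p; print(np.degrees(psi),d@X,d@Y)
E
```

```text
[[ 559.42362502 -142.60956399]
 [ 555.41056508 -122.14626183]
 [ 588.3146782  -115.77381836]
 [ 592.16071164 -135.39083939]] [ 573.82739498 -128.98012089]
101.10206646712868 0.0017048098282228818 0.003827293708880188
```

```bash
python3 -m inch '[[[0.0015,0.0035,0.04],0],[[0,0,0.04],0],[[0,0,0.04],0],[[0,0,0.03],0],[[0,0,0.02],0],[[0,0,0.014],0],[[0,0,0],0],[[0,0,0],0]]'
python3 - <<'E'
from rig import manip, optics
import cv2,numpy as np
c=optics.camera("wrist"); cv2.imwrite("pics/w2.png",c["color"])
E
```

```text
clock: 4.4
ee_pos: [0.5734, -0.1304, 0.0478]
tcp_rot: [-0.0, 0.636, 0.772, -0.0]
force: [-0.7, 0.5, 0.4]
opening: 0.0553
```

View pics/w2.png

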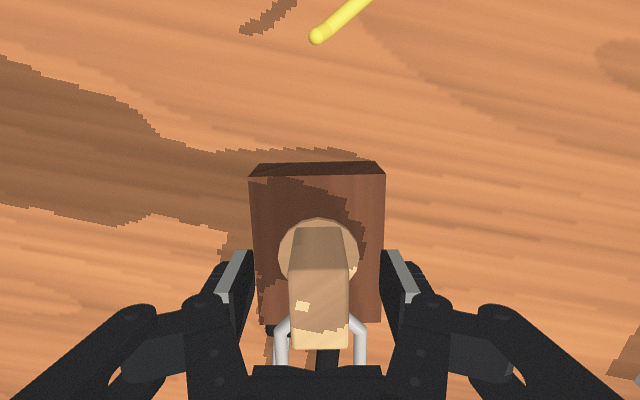

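The block is centred between the pads at column 318, so I'll close on it.

```bash
python3 -m inch '[[[0,0,0],0],[[0,0,0],0],[[0,0,0],0],[[0,0,0],0],[[0,0,0],0],[[0,0,0],0],[[0,0,0],0],[[0,0,0],0]]' -1 60
```

```text
clock: 5.25
ee_pos: [0.5744, -0.1296, 0.0483]
tcp_rot: [0.001, 0.636, 0.772, 0.0]
force: [-0.2, 0.3, 5.7]
opening: 0.0212
```

```bash
python3 -m inch '[[[0,0,-0.01],0],[[0,0,-0.015],0],[[0,0,-0.02],0],[[0,0,-0.03],0],[[0,0,-0.03],0],[[0,0,-0.03],0],[[0,0,0],0],[[0,0,0],0]]'
python3 - <<'E'
from rig import manip, optics
import cv2,numpy as np
for n in ["wrist","side"]:
    c=optics.camera(n); cv2.imwrite(f"pics/{n}3.png",c["color"]);np.savez(f"/tmp/{n}3.npz",**c)
s=manip.get_state();print(s["ee_pos"],s["tcp_rot"],s["force"],s["wrist_torque"],s["joint_positions"])
E
```

```text
clock: 6.05
ee_pos: [0.5741, -0.1294, 0.1831]
tcp_rot: [0.001, 0.636, 0.772, 0.0]
force: [1.1, 0.1, -2.3]
opening: 0.0209
[ 0.57319106 -0.1292738   0.18144957] [-7.63155093e-04  6.35589822e-01  7.72026478e-01 -3.34887887e-04] [-0.2348121   0.25873149 -0.98722419] [-0.03132587 -0.07279465  0.00954727] [-2.21868642e-01  3.65933430e-01  4.16279518e-02  1.24815527e+00
  8.89413133e-05 -4.15119927e-01]
```

View pics/wrist3.png

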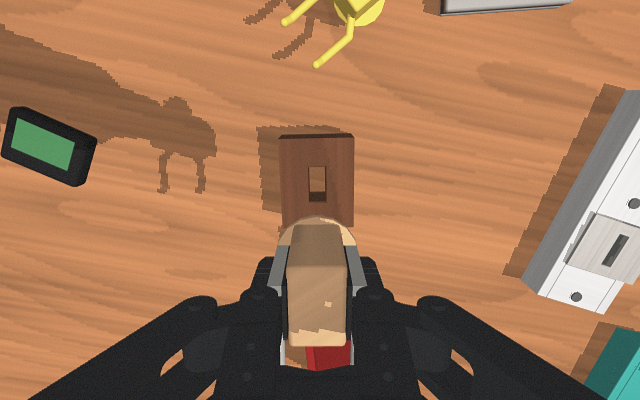

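View pics/side3.png

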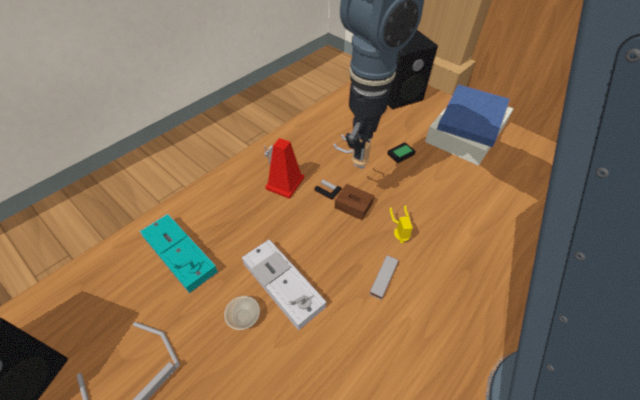

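```bash
python3 -m inch '[[[0.0455,0.0105,0],0],[[0.0455,0.0105,0],0],[[0.0455,0.0105,0],0],[[0.0455,0.0105,0],0],[[0.0455,0.0105,0],0],[[0.0455,0.0105,0],0],[[0,0,0],0.15],[[0,0,0],0.15],[[0,0,0],0.018],[[0,0,0],0]]'
python3 -m inch '[[[0,0,0],0],[[0,0,0],0]]'
python3 - <<'E'
from rig import manip, optics
import cv2,numpy as np
for n in ["wrist","side","top"]:
    c=optics.camera(n); cv2.imwrite(f"pics/{n}4.png",c["color"]);np.savez(f"/tmp/{n}4.npz",**c)
s=manip.get_state();print(s["ee_pos"],s["tcp_rot"],s["force"],s["wrist_torque"])
r=s["tcp_rot"];print(2*np.degrees(np.arctan2(r[2],r[1])))
E
```

```text
clock: 7.15
ee_pos: [0.5828, 0.1504, 0.1814]
tcp_rot: [-0.0, 0.749, 0.663, -0.001]
force: [0.1, -0.5, -1.4]
opening: 0.0212
clock: 7.35
ee_pos: [0.5832, 0.1501, 0.1821]
tcp_rot: [-0.0, 0.749, 0.662, -0.0]
force: [-0.2, 0.4, -1.1]
opening: 0.0211
[0.58329587 0.15028992 0.18236444] [-3.82033637e-05  7.49669339e-01  6.61812570e-01  5.35999538e-05] [-0.43846446  0.064162   -1.06124281] [ 0.04631083 -0.03742137  0.03154994]
82.87651343301185
```

View pics/wrist4.png

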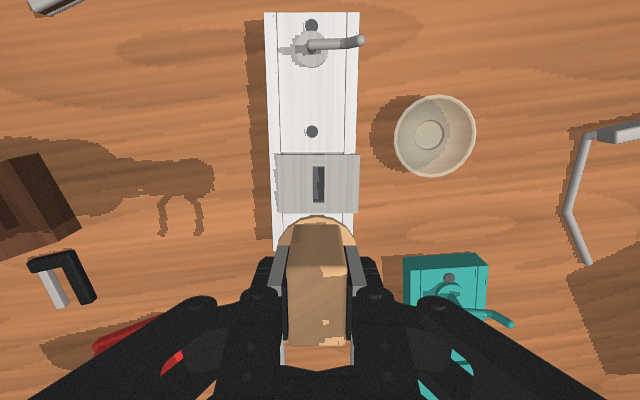

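View pics/side4.png

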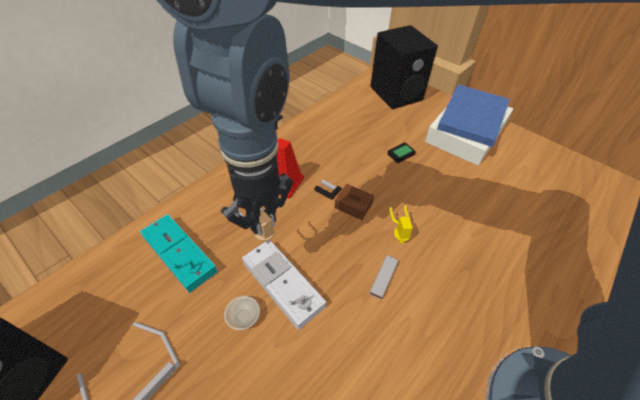

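```bash
python3 - <<'E'
from h import *
t=load("/tmp/wrist4.npz"); im=t["color"].astype(int); hsv=cv2.cvtColor(t["color"],cv2.COLOR_BGR2HSV)
roi=np.zeros(im.shape[:2],bool); roi[158:208,295:345]=1
m,ce,a=blob((hsv[...,2]<120)&roi,(318,184)); ww=ray(t,ce,.034)[0];r,p=rect(t,m,.034); print("slot",ce,a,ww,r)
p0=np.array([.58329,.15029]);psi=np.radians(82.88);X=np.array([np.cos(psi),np.sin(psi)]);Y=np.array([X[1],-X[0]])
print("tool delta",(ww-p0)@X,(ww-p0)@Y, "corners",((cv2.boxPoints(r)/1000-p0)@np.c_[X,Y]).round(4).tolist())
c=t["color"]
cv2.imwrite("pics/w4z.png",np.hstack([cv2.resize(c[145:220,270:365],None,fx=5,fy=5,interpolation=cv2.INTER_CUBIC)[:375,:400],cv2.resize(c[205:355,260:370],None,fx=2.5,fy=2.5,interpolation=cv2.INTER_CUBIC)]))
T=t["cam_to_world"]; print("cam in tool",(T[:2,3]-p0)@X,(T[:2,3]-p0)@Y,T[2,3], (T[:2,:3].T@X).round(4))
E
```

```text
slot [318. 184.] 385 [0.58243554 0.15141243] ((582.6536254882812, 151.40142822265625), (8.731101989746094, 30.1374568939209), 82.84710693359375)
tool delta 0.0010078671729714518 -0.000986990076586316 corners [[-0.0033, -0.0158], [-0.0034, 0.0143], [0.0054, 0.0143], [0.0054, -0.0158]]
cam in tool -4.744109735316753e-05 -0.07364003784937577 0.32394309405881233 [ 1.e+00 -5.e-04 -7.e-04]
```

View pics/w4z.png

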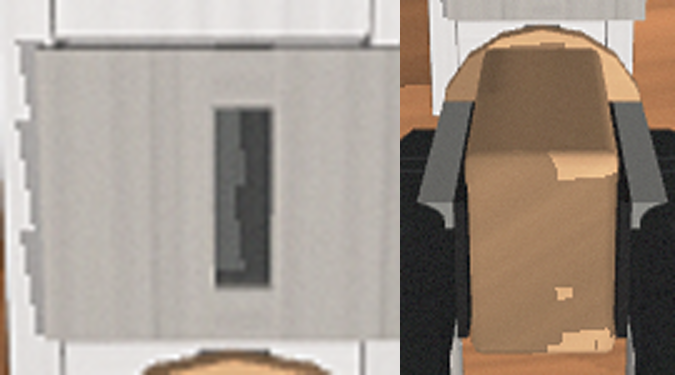

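```bash
python3 -m inch '[[[0.0008,-0.0008,0.03],0],[[0,0,0.03],0],[[0,0,0.025],0],[[0,0,0.013],0],[[0,0,0.006],0],[[0,0,0],0],[[0,0,0],0]]'
python3 - <<'E'
from rig import manip, optics
import cv2,numpy as np
for n in ["wrist","side"]:
    c=optics.camera(n); cv2.imwrite(f"pics/{n}5.png",c["color"]);np.savez(f"/tmp/{n}5.npz",**c)
s=manip.get_state();print(s["ee_pos"],s["tcp_rot"],s["force"],s["wrist_torque"])
E
```

```text
clock: 8.2
ee_pos: [0.5833, 0.1516, 0.0794]
tcp_rot: [0.0, 0.75, 0.662, 0.001]
force: [-0.0, 1.3, -2.3]
opening: 0.0211
[0.5833671  0.15166252 0.0795709 ] [4.13247149e-04 7.49816026e-01 6.61645593e-01 9.30447689e-04] [-0.76479379  0.36208416 -1.30397682] [-0.00222833  0.03403741 -0.01319591]
```

View pics/wrist5.png

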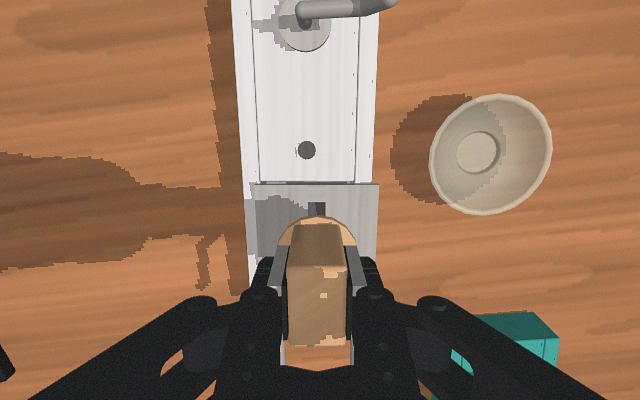

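The slot end spans columns 308–326 and the collar 277–357, so both are centred at column 317. Next I lower gently and watch the force.

```bash
python3 -m inch '[[[0,0,0.002],0],[[0,0,0.002],0],[[0,0,0.002],0],[[0,0,0],0]]'; python3 -m inch '[[[0,0,0.001],0],[[0,0,0.001],0],[[0,0,0],0]]';python3 -m inch '[[[0,0,0.001],0],[[0,0,0.001],0],[[0,0,0],0]]'
```

```text
clock: 8.7
ee_pos: [0.5823, 0.1514, 0.072]
tcp_rot: [-0.0, 0.75, 0.662, -0.0]
force: [0.5, 0.1, -0.7]
opening: 0.0211
clock: 9.0
ee_pos: [0.5825, 0.1515, 0.0702]
tcp_rot: [-0.0, 0.75, 0.662, -0.0]
force: [0.2, 0.7, -1.4]
opening: 0.0214
clock: 9.3
ee_pos: [0.5825, 0.1514, 0.0682]
tcp_rot: [-0.0, 0.75, 0.662, -0.0]
force: [1.2, 0.0, -0.5]
opening: 0.0212
```

```bash
python3 -m inch '[[[0,0,0.001],0],[[0,0,0.001],0],[[0,0,0],0]]'; python3 -m inch '[[[0,0,0.001],0],[[0,0,0.001],0],[[0,0,0],0]]';python3 -m inch '[[[0,0,0.001],0],[[0,0,0.001],0],[[0,0,0],0]]'
```

```text
clock: 9.6
ee_pos: [0.5825, 0.1515, 0.0662]
tcp_rot: [-0.0, 0.75, 0.662, -0.0]
force: [0.4, 0.4, -1.4]
opening: 0.0216
clock: 9.9
ee_pos: [0.5825, 0.1515, 0.0642]
tcp_rot: [-0.0, 0.75, 0.662, -0.0]
force: [-0.2, 0.3, -0.9]
opening: 0.0211
clock: 10.2
ee_pos: [0.5827, 0.1515, 0.0627]
tcp_rot: [0.0, 0.75, 0.662, 0.0]
force: [-1.8, -2.0, 4.7]
opening: 0.0211
```

Contact came at TCP z of about 0.063, which matches the sprung strip, so the foot is through the slot. I'll back up 2 mm and feel the slot ends along tool y.

```bash
python3 -m inch '[[[0,0,-0.002],0],[[0,0.001,0],0],[[0,0.001,0],0],[[0,0,0],0]]'; python3 -m inch '[[[0,0.0005,0],0],[[0,0.0005,0],0],[[0,0,0],0]]'; python3 -m inch '[[[0,0.0005,0],0],[[0,0,0],0]]'
```

```text
clock: 10.6
ee_pos: [0.5847, 0.1512, 0.0642]
tcp_rot: [-0.0, 0.75, 0.662, -0.0]
force: [0.2, -0.2, -1.8]
opening: 0.0212
clock: 10.9
ee_pos: [0.5856, 0.1511, 0.0643]
tcp_rot: [-0.0, 0.75, 0.662, -0.0]
force: [0.1, 0.3, -0.5]
opening: 0.0212
clock: 11.1
ee_pos: [0.5861, 0.151, 0.0643]
tcp_rot: [-0.0, 0.75, 0.662, 0.0]
force: [0.4, 0.6, -0.8]
opening: 0.0211
```

```bash
python3 -m inch '[[[0,0.0005,0],0],[[0,0,0],0]]'; python3 -m inch '[[[0,0.0005,0],0],[[0,0,0],0]]';  python3 -m inch '[[[0,0.0005,0],0],[[0,0,0],0]]'
```

```text
clock: 11.3
ee_pos: [0.5866, 0.1509, 0.0643]
tcp_rot: [-0.0, 0.75, 0.662, 0.0]
force: [-0.1, 0.2, -0.9]
opening: 0.0215
clock: 11.5
ee_pos: [0.587, 0.1509, 0.0643]
tcp_rot: [-0.0, 0.75, 0.662, -0.0]
force: [-0.0, 0.3, -1.2]
opening: 0.0208
clock: 11.7
ee_pos: [0.5871, 0.1509, 0.0643]
tcp_rot: [-0.0, 0.75, 0.662, -0.0]
force: [-2.1, 0.6, -1.6]
opening: 0.0215
```

```bash
python3 -m inch '[[[0,-0.002,0],0],[[0,-0.002,0],0],[[0,-0.002,0],0],[[0,-0.001,0],0],[[0,0,0],0]]'; python3 -m inch '[[[0,-0.0005,0],0],[[0,0,0],0]]';  python3 -m inch '[[[0,-0.0005,0],0],[[0,0,0],0]]';  python3 -m inch '[[[0,-0.0005,0],0],[[0,0,0],0]]'
```

```text
clock: 12.2
ee_pos: [0.5805, 0.1517, 0.0644]
tcp_rot: [-0.0, 0.75, 0.662, 0.0]
force: [-0.6, 0.2, -1.1]
opening: 0.0214
clock: 12.4
ee_pos: [0.5801, 0.1518, 0.0644]
tcp_rot: [-0.0, 0.75, 0.662, 0.0]
force: [-0.9, -0.2, -1.8]
opening: 0.0214
clock: 12.6
ee_pos: [0.5795, 0.1518, 0.0643]
tcp_rot: [-0.0, 0.75, 0.662, -0.0]
force: [0.8, -0.2, -1.5]
opening: 0.0209
clock: 12.8
ee_pos: [0.579, 0.1519, 0.0643]
tcp_rot: [-0.0, 0.75, 0.662, 0.0]
force: [-0.3, 0.6, -1.2]
opening: 0.0215
```

```bash
python3 -m inch '[[[0,-0.0005,0],0],[[0,0,0],0]]';  python3 -m inch '[[[0,-0.0005,0],0],[[0,0,0],0]]'
```

```text
clock: 13.0
ee_pos: [0.5789, 0.1519, 0.0644]
tcp_rot: [0.0, 0.75, 0.662, 0.0]
force: [0.8, 0.0, -2.2]
opening: 0.0213
clock: 13.2
ee_pos: [0.5787, 0.152, 0.0645]
tcp_rot: [0.0, 0.75, 0.662, 0.0]
force: [4.1, -0.3, -2.8]
opening: 0.0216
```

```bash
python3 -m inch '[[[0,0.002,0],0],[[0,0.0029,0],0],[[0,0,0],0],[[0,0,0.001],0],[[0,0,0.001],0],[[0,0,0.001],0],[[0,0,0.001],0],[[0,0,0.001],0],[[0,0,0],0]]'; python3 -m inch '[[[0,0,0.001],0],[[0,0,0.001],0],[[0,0,0],0],[[0,0,0],0]]'
```

```text
clock: 14.1
ee_pos: [0.5829, 0.1514, 0.0599]
tcp_rot: [0.0, 0.75, 0.662, 0.0]
force: [-2.2, -1.2, 5.6]
opening: 0.0214
clock: 14.5
ee_pos: [0.5829, 0.1514, 0.058]
tcp_rot: [0.0, 0.75, 0.662, 0.0]
force: [-2.6, -0.5, 7.8]
opening: 0.0214
```

```bash
python3 -m inch '[[[0,0,0.0008],0],[[0,0,0],0.07],[[0,0,0],0.07],[[0,0,0],0.07],[[0,0,0],0]]'; python3 -c "
from rig import manip;s=manip.get_state();print(s['wrist_torque'],s['force'])"
```

```text
clock: 15.0
ee_pos: [0.5837, 0.1517, 0.0576]
tcp_rot: [0.0, 0.816, 0.578, 0.001]
force: [-0.2, 0.1, 7.5]
opening: 0.0211
[ 0.01131717  0.11646224 -0.0340998 ] [-0.17518667  0.10698214  7.51716782]
```

```bash
python3 -m inch '[[[0,0,0],0.1],[[0,0,0],0.1],[[0,0,0],0.1],[[0,0,0],0.1],[[0,0,0],0.1],[[0,0,0],0.1],[[0,0,0],0]]'; python3 -c "
from rig import manip;s=manip.get_state();print(s['wrist_torque'],s['force'])"
```

```text
clock: 15.7
ee_pos: [0.584, 0.1517, 0.0577]
tcp_rot: [-0.0, 0.95, 0.311, 0.001]
force: [-0.3, -0.2, 7.4]
opening: 0.0212
[ 0.07226386 -0.01957792 -0.01080931] [-0.33577308 -0.1681391   7.4438955 ]
```

```bash
python3 -m inch '[[[0,0,0],0.1],[[0,0,0],0.1],[[0,0,0],0.1],[[0,0,0],0.1],[[0,0,0],0.1],[[0,0,0],0.1],[[0,0,0],0.1],[[0,0,0],0.06],[[0,0,0],0],[[0,0,0],0]]'; python3 -c "
from rig import manip;s=manip.get_state();print(s['wrist_torque'],s['force'],s['tcp_rot'],s['ee_pos'])"
```

```text
clock: 16.7
ee_pos: [0.5839, 0.1517, 0.0577]
tcp_rot: [-0.0, 0.998, -0.062, 0.001]
force: [1.2, 0.2, 8.9]
opening: 0.0215
[-0.04668199 -0.03693609 -0.08056066] [1.15239433 0.19012313 8.86268126] [-4.59237406e-04  9.98073987e-01 -6.20211429e-02  1.21770574e-03] [0.58393528 0.15169366 0.05770052]
```

```bash
python3 -m inch '[[[-0.001,0,0],0],[[0,0,0],0],[[0,0,0],0]]'; python3 -m inch '[[[0,0,0],0],[[0,0,0],0],[[0,0,0],0],[[0,0,0],0],[[0,0,0],0],[[0,0,0],0]]' 0.0
python3 - <<'E'
from rig import manip, optics
import cv2,numpy as np
for n in ["wrist","side"]:
    c=optics.camera(n); cv2.imwrite(f"pics/{n}6.png",c["color"]);np.savez(f"/tmp/{n}6.npz",**c)
E
```

```text
clock: 17.0
ee_pos: [0.5837, 0.1518, 0.058]
tcp_rot: [-0.0, 0.998, -0.062, 0.002]
force: [2.1, -1.5, 6.6]
opening: 0.0211
clock: 17.6
ee_pos: [0.5819, 0.1515, 0.0564]
tcp_rot: [-0.0, 0.998, -0.062, -0.0]
force: [-0.6, 0.2, -0.6]
opening: 0.0425
```

View pics/wrist6.png

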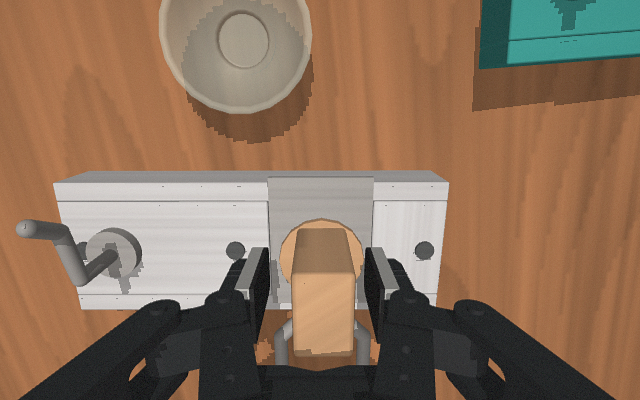

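```bash
python3 -m inch '[[[0,0,0],0],[[0,0,0],0],[[0,0,-0.01],0],[[0,0,-0.02],0],[[0,0,-0.03],0],[[0,0,-0.03],0],[[0,0,-0.03],0],[[0,-0.03,-0.02],0],[[0,-0.03,0],0],[[0,0,0],0]]' 0.4
python3 - <<'E'
from rig import manip, optics
import cv2,numpy as np
for n in ["wrist","side","top"]:
    c=optics.camera(n); cv2.imwrite(f"pics/{n}7.png",c["color"]);np.savez(f"/tmp/{n}7.npz",**c)
a=cv2.imread("pics/side7.png")[190:340,180:340]; cv2.imwrite("pics/side7z.png",cv2.resize(a,None,fx=4,fy=4,interpolation=cv2.INTER_CUBIC))
E
```

```text
clock: 18.7
ee_pos: [0.5901, 0.214, 0.198]
tcp_rot: [-0.001, 0.998, -0.061, 0.001]
force: [0.3, -0.1, -0.6]
opening: 0.0599
```

View pics/wrist7.png

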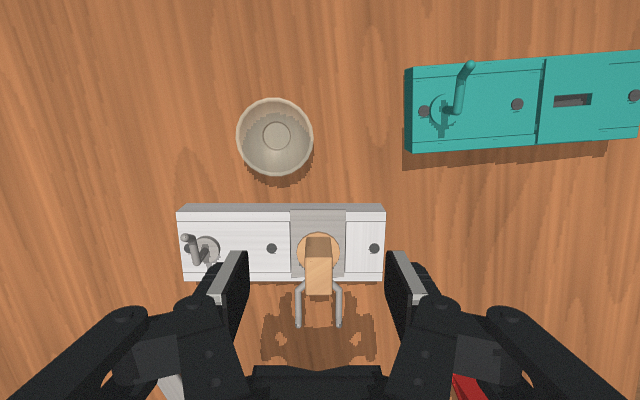

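View pics/side7z.png

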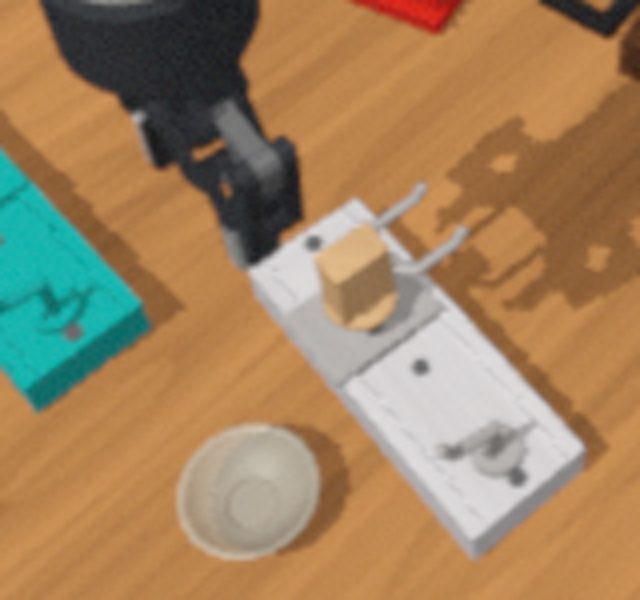

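```bash
python3 - <<'E'
from h import *
def wz(t,m):
    v,u=np.nonzero(m&(t["z_map"]>0)); z=t["z_map"][v,u]; K=t["K"];T=t["cam_to_world"]
    P=np.c_[(u-K[0,2])/K[0,0]*z,(v-K[1,2])/K[1,1]*z,z]@T[:3,:3].T+T[:3,3]; return P
t=load("/tmp/wrist7.npz");hsv=cv2.cvtColor(t["color"],cv2.COLOR_BGR2HSV)
c=t["color"];cv2.imwrite("pics/w7z.png",cv2.resize(c[195:335,270:370],None,fx=4,fy=4,interpolation=cv2.INTER_CUBIC))
def box(x0,x1,y0,y1):
    m=np.zeros(c.shape[:2],bool);m[y0:y1,x0:x1]=1;return m
def pl(name,m):
    P=wz(t,m);A=np.c_[P[:,:2]-P[:,:2].mean(0),np.ones(len(P))];s=np.linalg.lstsq(A,P[:,2],rcond=None)[0]
    print(name,len(P),np.median(P[:,2]).round(5),P[:,2].mean().round(5),P[:,2].std().round(4),"tilt",s[:2].round(3),P.mean(0).round(4))
pl("blocktop",box(310,328,263,290))
pl("plate",box(293,300,222,270)|box(337,343,222,270))
pl("rail",box(222,264,225,272));pl("desk",box(200,240,300,330))
for n in ["wrist1","wrist4"]: pass
t=load("/tmp/wrist4.npz"); pl("plate4",box(282,308,158,208)|box(328,352,158,208)); pl("rail4",box(290,340,70,120))
t=load("/tmp/w1.npz"); pl("block1",box(310,326,175,202)); pl("stand1",box(290,300,140,205)|box(336,344,140,205))
E
```

```text
blocktop 483 0.09527 0.09526 0.0006 tilt [-0.001  0.015] [0.5834 0.1516 0.0953]
plate 618 0.03332 0.03584 0.0064 tilt [0.003 0.013] [0.5814 0.1512 0.0358]
rail 1963 0.02961 0.07793 0.0814 tilt [1.442 1.542] [0.5249 0.1772 0.0779]
desk 1196 0.24396 0.24269 0.0237 tilt [0.523 1.162] [0.5593 0.2232 0.2427]
plate4 2491 0.03302 0.03302 0.0007 tilt [-0.003 -0.001] [0.5813 0.1499 0.033 ]
rail4 2491 0.02915 0.02915 0.0007 tilt [-0.003  0.001] [0.509  0.1577 0.0291]
block1 431 0.08096 0.08098 0.0007 tilt [ 0.002 -0.003] [ 0.5737 -0.1289  0.081 ]
stand1 1166 0.03307 0.0332 0.0013 tilt [0.003 0.   ] [ 0.5706 -0.1324  0.0332]
```

View pics/w7z.png

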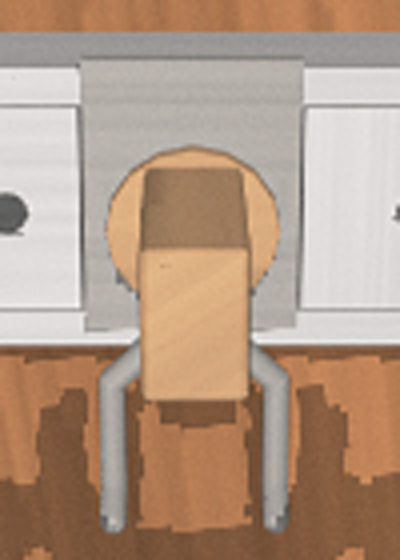

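```bash
python3 - <<'E'
from h import *
a=load("/tmp/top0.npz")["color"];b=load("/tmp/top7.npz")["color"]
cv2.imwrite("pics/top7z.png",b)
d=(np.abs(a.astype(int)-b).max(2)>40).astype(np.uint8)
n,l,s,ce=cv2.connectedComponentsWithStats(d)
print([(s[i].tolist()) for i in range(1,n) if s[i,4]>15])
t=load("/tmp/wrist7.npz")
q=np.array([[143,248],[247,248],[246,399],[144,399]])/4+[270,195]
w=ray(t,q,.096)*1000;print(w.round(1),w.mean(0), np.degrees(np.arctan2(*(w[2]+w[3]-w[0]-w[1])[::-1])))
E
```

```text
[[0, 81, 222, 319, 43152], [351, 193, 23, 36, 340], [382, 198, 4, 10, 27], [227, 209, 21, 18, 249], [34, 269, 12, 32, 174], [41, 282, 10, 6, 51], [68, 282, 10, 6, 52], [40, 301, 10, 6, 51], [67, 300, 10, 7, 54], [66, 319, 11, 7, 62], [39, 320, 10, 6, 52], [38, 339, 10, 6, 52], [65, 338, 11, 7, 60], [340, 396, 93, 4, 320], [552, 397, 60, 3, 169]]
[[575.7 169.5]
 [595.6 167.1]
 [591.7 134.2]
 [571.5 136.7]] [583.60640221 151.86219873] -96.95291190535717
```

View pics/top7z.png

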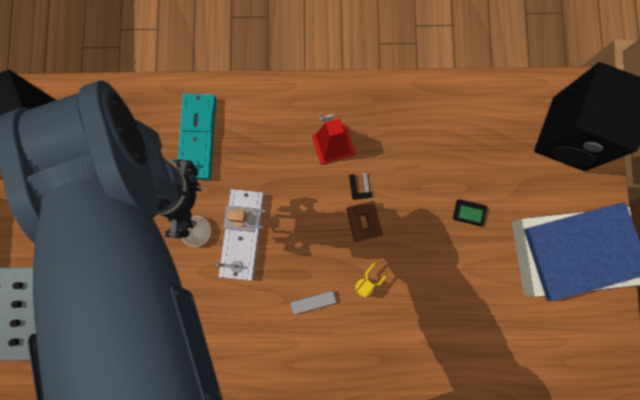

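The hanger reads yaw −97.0°, against −97° for exactly crosswise. Its top is 62.0 mm above the plate, which is the locked height. The other objects are unmoved in the top view, so I'm handing in.

```bash
python3 -c "
from rig import manip;print(manip.finish_job())"
```

```text
the job is handed in; nothing more can be done
None
```

I took the hanger out of its storage block and locked it into the rail, then handed the job in after about 19 s; the hand-in reports no verdict.

- **Finding the slot:** I located it by camera, and the foot went through on the first try. I then felt both slot ends, 8.2 mm apart, to find the middle.
- **Locking:** I pushed the foot about 13 mm down against the spring, turned it a quarter turn and let go at that depth. It sprang up by itself. The highest force in the readings I took during insertion and turning was about 9 N.
- **Locked height:** the top of the hanger is 62.0 mm above the plate. Locked should read 62.0 mm, and 59.5 mm would mean it had missed the pocket.
- **Position:** the hanger is crosswise to within about 0.1°, its tilt is under about 1°, and it sits about 1 mm from the slot centre along the rail.
- **Surroundings:** the gripper is open and clear of everything. In the last top picture the metronome, harmonica, capo, tuner and yellow look-alike had not moved. The arm partly covered the dish in that view, but the wrist picture shows it standing clear beside the rail.

No check failed or disagreed beyond the roughly 1 mm spread between camera views. I inferred that the hanger is captive from its height and did not pull on it to test.

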